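# Open the irrigation strainer

## Task

Unscrew the black cap of the irrigation strainer, going gently along with the thread as it climbs instead of forcing, pushing or pulling it. Keep hold of the cap as it comes free and set it down softly in the shallow metal tray, right way up. Don't shove the tray about, and leave the other things on the bench alone.

Things in the scene. Friction and masses are not known exactly. Their poses are not given: they have to be found in the camera images.
- cap: black ribbed plastic screw cap, round, 56 mm in diameter, 46 mm tall (solid 14 mm top, hollow skirt), 0.1 to 0.15 kg; origin at the centre of its open lower rim, z up through its top. Hold it by the sides of its upper half. Coarse right-hand thread: it loosens anticlockwise seen from above, climbing several mm a turn, and comes free after about one and a quarter turns. It does not turn back when let go.
- neck (a point): centre of the root of the threaded neck, on the strainer's shoulder 90 mm above the bench; z up along the axis of neck and cap. Neck 29 mm tall, 44 mm over the thread; the cap has about 1 mm of play on it. A light steel spring in the neck pushes the cap up (5 N, 3 N when it frees) and stands 64 mm above this point when bare, so an unheld cap can hop off. At the start the cap's rim is 5 mm above this point.
- strainer: upright grey plastic strainer, 76 mm in diameter, on a fixed 130 by 100 mm steel foot plate, with two short pipe stubs along its x (156 mm over both, at most 67 mm above the bench); origin at the centre of the plate's underside, z up. The cap sits on top; the cap's top is 141 mm above the bench at the start. The plastic thread spoils if the cap bears on it with over 14 N: keep to a few newtons.
- tray: shallow open aluminium tray, 200 mm along its x, 160 mm along its y, 18 mm tall, walls and floor 4 mm thick, 0.9 kg, standing loose on the bench; origin at the centre of its underside
- pot: small terracotta-coloured pot, 76 mm wide, 70 mm tall, a bystander; origin at the centre of its underside
- soap: yellow soap bottle, 60 mm in diameter, 160 mm tall, a bystander; origin at the centre of its underside
- cells: black seedling cell tray, 90 by 120 mm, 50 mm tall, a bystander; origin at the centre of its underside
There are look-alikes about, which are no part of the job. What is shaped like the cap but green or red is not meant.

How it is judged:
On the way, in this order (a step that is already met when the one before it is completed fails the run):
1. the cap has been backed off most of a turn along its thread (z of cap in the frame of strainer above 0.1025 m and horizontal distance between cap and strainer below 0.005 m), for 0.1 s.
2. the freed cap is held by the fingers, upright, clear above the neck and its spring (z of cap in the frame of strainer above 0.154 m and contact force between the fingers and cap above 0.5 N and angle between cap's own z axis and vertical below 0.5 rad), for 0.2 s.
At the end, for the whole second after the job is handed in: the cap stands right way up (within 0.1 rad) and still on the floor of the tray, wholly inside its walls, and is let go (height (world z) of cap below 0.012 m and angle between cap's own z axis and vertical below 0.1 rad and x of cap in the frame of tray between -0.075 and 0.075 m and y of cap in the frame of tray between -0.055 and 0.055 m and contact force between cap and tray above 0.3 N and linear speed of cap below 0.02 m/s and contact force between the fingers and cap below 0.1 N); the robot touches nothing.
It fails at once if the cap is wrenched, pushed or pulled against the strainer with more than 14 N (contact force between cap and strainer above 14 N).
It fails at once if the cap falls on the bench (contact force between cap and table above 0.3 N).
It fails at once if the cap is dropped or slammed into the tray (over 25 N) (contact force between cap and tray above 25 N).
It fails at once if the tray is pushed along the bench by more than 40 mm (distance of tray from where it was at the start of the episode above 0.04 m).
It fails at once if a bystander is moved by more than 20 mm (distance of any of pot, soap, cells from where it was at the start of the episode above 0.02 m).
It also fails if it takes over 72 s, if anything falls off the work surface, if the arm or the gripper's body presses on something with over 40 N, if the wrist force passes 120 N, or if a joint passes its speed limit or range.

## Robot

A 6-joint arm with a two-finger parallel gripper is mounted at the origin on the work surface. World frame = base frame: x ahead of the robot, y to its left, z up, the work surface at z = 0. Lengths are in m, angles in rad, forces in N, time in s.
With the tool pointing down it reaches from about 0.375 to 0.9 m from the base axis. Payload 3.1 kg.
Tool frame: the origin (TCP) lies between the finger pads; the fingertips stand 25 mm ahead of it and the grasp point (between the pads) lies 6 mm ahead of it; y points along the fingers, x is the direction in which the jaws open and shut, and the axes are right-handed (so a half turn about y gives the same grasp; the last joint's range is limited). The gripper opens to 87 mm and grips with 3 to 60 N. Pads are 19 mm wide; open, the fingers measure 117 mm over their backs; the gripper's body (75 mm by 190 mm) begins 51 mm behind the grasp point.
Start: joints at [0.955, 0.527, 1.433, -0, 1.181, -0.178], TCP at [0.265, 0.566, 0.248] pointing down, gripper open.
Joint ranges: [-3.08, 3.08], [-0.75, 2.2], [0.22, 2.44], [-1.43, 4.57], [0, 2.65], [-2.85, 2.85]. Speed limits (rad/s): [2.79, 2.79, 3.14, 3.14, 3.14, 3.14].

## Interface

Orientations are given as a unit quaternion [x, y, z, w].
In Python, from rig import robot gives the robot as it stands.
- The arm moves only by the tool carry_out, never from a script. Its argument "moves" is a list of rows, each a list of 7 numbers: the opening, from 0 (shut) to 1 (fully open), then the shift along the tool's x, y, z in cm, then the turn, a rotation vector about the tool's x, y, z in rad. In form: [[grip, x, y, z, rx, ry, rz], ...]. A call has 1 to 20 rows; each row is the pose to reach, as a shift and turn from the pose commanded when the call began, along the tool's axes at that moment; what a row does not reach only later rows make up. A row lasts 1/10 s, in which the tool goes at most 50 mm and 8.59 degrees, less where a joint would pass 70% of its speed; a pose out of reach is approached as far as the arm can. A call with a gripper value outside its range is refused whole. The fingers move at their own pace and stop on an object; "force" is the grip in N (left out, the last holds). Time passes only in rows, so rows that repeat a pose let the fingers close. It gives the time, the measured TCP pose, the force and the opening at its end, in the units of the state.
- robot.get_obs(): the state, without advancing time (a new reading comes with each control period).
- robot.camera(name): name is "scene" or "top" or "wrist"; returns the picture (400x640x3 uint8, red, green, blue); there is no depth.
- robot.camera_params(name): a dict with "fx", "fy", "cx", "cy" (pixels), "extrinsics" (4x4, takes a point from camera to world coordinates); the wrist camera has in their place "mount" (4x4, takes a point from camera to tool coordinates, whose origin is the TCP and whose axes are the tool frame's). Camera axes: x right, y down, z forward; pixel columns grow to the right and rows downward; lengths in m; the calibration is good to about 2 mm. A picture is of the moment at which its call begins: read the wrist's pose just before it. camera_params takes no time and is no camera call.
- robot.hand_in(): hands the job in, once; it reports no verdict.
The state is a dict: "time": time; "q": joint angles; "joint_velocities": joint speeds; "joint_torque": joint torques, N m; "position": TCP position; "tool_rot": TCP orientation; "ft_force": force on the tool from outside, world axes, zero at the start; "moment": the same for the moment, N m; "grip_width": finger opening in m.
Only numpy, scipy, OpenCV 4.12 (cv2) and the standard library are available. Lean on these libraries where they do the work, as an engineer would, in place of code of your own. Each camera call takes 0.05 s, during which the arm holds its last target.

## Working session

There is one attempt and no reset: what is moved stays moved. The work goes in short steps, Python scripts to look and compute and a tool call to move; the robot and the scene stay as the last step left them, time stands still between calls to the robot, and variables do not carry over. Pictures are saved under pics/ and viewed, and the job is handed in when it is done.

Besides the shell and the picture viewer there is one more tool, called in YAML: its name, and indented under it one key for each argument. carry_out: Moves the arm, as the interface text tells. Its arguments: {"type":"object","properties":{"moves":{"type":"array"},"force":{"type":"number"}},"required":["moves"]}

```bash
mkdir -p pics; ls
python3 - <<'E'
from rig import robot
import cv2,numpy as np
print(robot.get_obs())
for n in ["scene","top","wrist"]:
    print(n,robot.camera_params(n))
    cv2.imwrite(f"pics/{n}0.png",robot.camera(n)[:,:,::-1])
E
```

```text
pics
{'time': 0.0, 'q': array([ 9.54479984e-01,  5.28484269e-01,  1.43389723e+00, -1.07697173e-05,
        1.18137377e+00, -1.78529548e-01]), 'joint_velocities': array([-0.00069801,  0.00035511,  0.0002767 , -0.00188445,  0.00213287,
        0.00016612]), 'joint_torque': array([ 6.26167894e-04, -4.40042889e+01, -1.76592278e+01,  6.34091184e-02,
        5.80260472e-02, -1.54708255e-04]), 'position': array([0.26455763, 0.56550343, 0.24656206]), 'tool_rot': array([ 0.59693534,  0.37878896, -0.38020183, -0.59635031]), 'ft_force': array([-0.10509772, -1.02562174, -0.98884509]), 'moment': array([-0.05763857,  0.00020521, -0.02400984]), 'grip_width': 0.08693332691323523}
scene {'fx': 391.11783737490197, 'fy': 391.11783737490197, 'cx': 311.37226021010537, 'cy': 199.39926659628944, 'extrinsics': array([[-4.09750917e-01,  6.85763266e-01, -6.01525501e-01,
         1.12918776e+00],
       [ 9.12197445e-01,  3.08099896e-01, -2.70130108e-01,
         3.25150752e-01],
       [ 8.46395458e-05, -6.59396085e-01, -7.51795714e-01,
         8.25649595e-01],
       [ 0.00000000e+00,  0.00000000e+00,  0.00
[... 259 characters left out ...]
994779e-01, -7.72175966e-04, -3.13769627e-03,
         7.08245037e-02],
       [ 3.20671338e-03, -1.17552703e-01, -9.93061468e-01,
         1.12092068e+00],
       [ 0.00000000e+00,  0.00000000e+00,  0.00000000e+00,
         1.00000000e+00]])}
wrist {'fx': 354.333910925116, 'fy': 354.333910925116, 'cx': 320.9259951182839, 'cy': 201.87611010405467, 'mount': array([[ 9.99998331e-01,  1.51990517e-03,  1.01351882e-03,
        -8.39112900e-05],
       [-5.54329449e-04, -2.76181576e-01,  9.61105317e-01,
        -1.36429906e-01],
       [ 1.74070417e-03, -9.61104275e-01, -2.76180273e-01,
         7.55448774e-02],
       [ 0.00000000e+00,  0.00000000e+00,  0.00000000e+00,
         1.00000000e+00]])}
```

View pics/scene0.png

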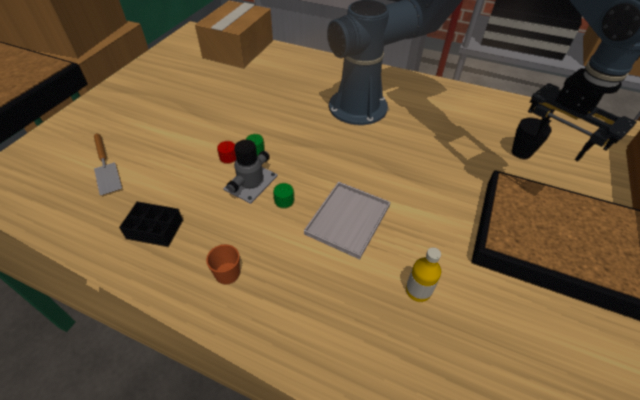

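View pics/top0.png

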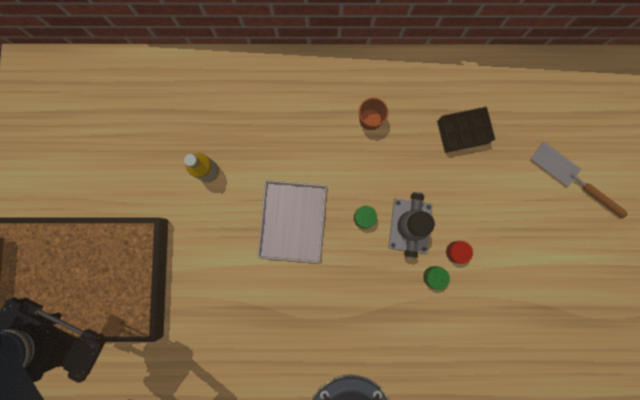

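View pics/wrist0.png

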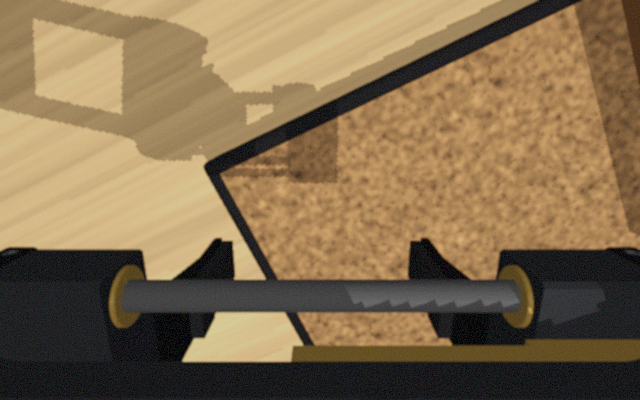

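Scene: cap near (246,150), tray near (348,220). Top: cap near (420,224), tray corners around (265,182),(327,185),(322,262),(260,256). The wrist camera shows only the planter bed. Next I'll zoom in on the top and scene views.

```bash
python3 - <<'E'
import cv2,numpy as np
t=cv2.imread("pics/top0.png");s=cv2.imread("pics/scene0.png")
a=cv2.resize(t[170:300,350:490],None,fx=4,fy=4,interpolation=cv2.INTER_CUBIC)
b=cv2.resize(s[120:220,200:310],None,fx=5,fy=5,interpolation=cv2.INTER_CUBIC)
cv2.imwrite("pics/tz.png",cv2.convertScaleAbs(a,alpha=1.6));cv2.imwrite("pics/sz.png",cv2.convertScaleAbs(b,alpha=1.6))
E
cat > h.py <<'E'
import numpy as np,cv2
from scipy.spatial.transform import Rotation as R
def ray(P,uv,E=None):
    E=P["extrinsics"] if E is None else E
    d=np.array([(uv[0]-P["cx"])/P["fx"],(uv[1]-P["cy"])/P["fy"],1.]);return E[:3,3],E[:3,:3]@d
def onz(P,uv,z,E=None):
    o,d=ray(P,uv,E);return o+d*(z-o[2])/d[2]
def proj(P,X,E=None):
    E=P["extrinsics"] if E is None else E
    c=np.linalg.inv(E)@np.append(X,1);return P["fx"]*c[0]/c[2]+P["cx"],P["fy"]*c[1]/c[2]+P["cy"]
E
```

```text
(no output)
```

View pics/tz.png

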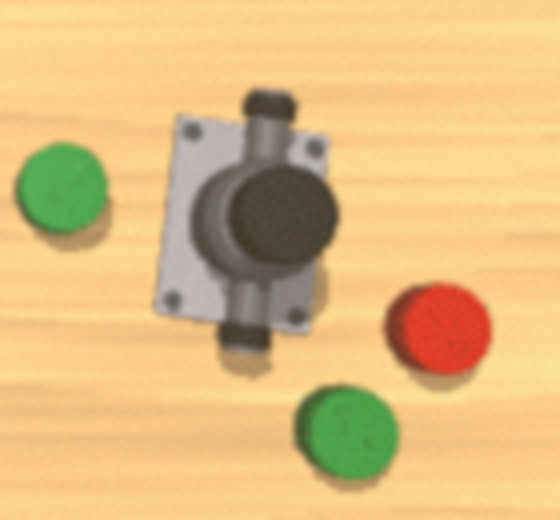

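View pics/sz.png

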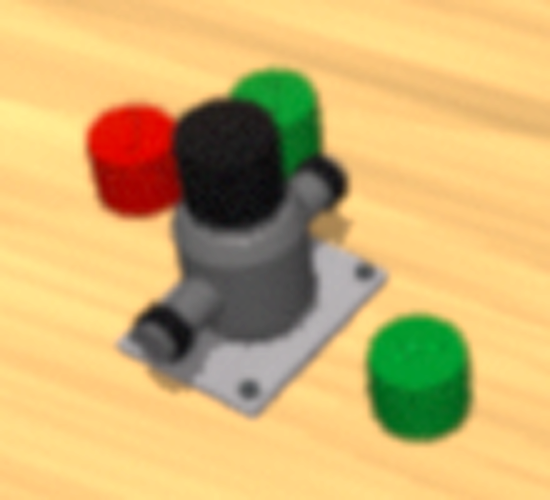

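Run:
```python
from rig import robot
from h import *
T=robot.camera_params("top");S=robot.camera_params("scene")
tz=lambda u,v:(350+(u+.5)/4-.5,170+(v+.5)/4-.5)
print("cap top",onz(T,tz(286.5,216),.141))
r=onz(T,tz(340,216),.141)-onz(T,tz(233,216),.141);print("diam",np.linalg.norm(r))
print("cap scene",onz(S,(200+228.5/5-.5,120+128.5/5-.5),.141))
o1,d1=ray(T,tz(286.5,216));o2,d2=ray(S,(245.2,145.2))
k=np.linalg.lstsq(np.c_[d1,-d2],o2-o1,rcond=None)[0];print("tri",o1+k[0]*d1,o2+k[1]*d2)
c=[onz(T,tz(*p),.006) for p in [(180,117),(326,135),(306,333),(157,310)]]
print("plate",np.mean(c,0),[np.linalg.norm(c[i]-c[i-1]) for i in range(4)],c)
# tray
t=cv2.imread("pics/top0.png");hsv=cv2.cvtColor(t,cv2.COLOR_BGR2HSV)
m=((hsv[...,1]<60)&(hsv[...,2]>90)).astype(np.uint8);m[:, :240]=0;m[:,345:]=0;m[:170]=0;m[280:]=0
cs=max(cv2.findContours(m,0,2)[0],key=cv2.contourArea);b=cv2.boxPoints(cv2.minAreaRect(cs));print(b)
c=[onz(T,p,.018) for p in b];print("tray",np.mean(c,0),[np.linalg.norm(c[i]-c[i-1]) for i in range(4)]);print(np.array(c))
q=robot.get_obs();print(R.from_quat(q["tool_rot"]).as_matrix())
for n,uv in dict(pot=(373,105),soap=(192,160),cells=(466,128),g1=(365,217),red=(461,251),g2=(437,278)).items(): print(n,onz(T,uv,.05))
```

```text
cap top [ 0.48077082 -0.15706062  0.141     ]
diam 0.06108685142485148
cap scene [ 0.47895904 -0.15913568  0.141     ]
tri [ 0.48067687 -0.15658602  0.14304081] [ 0.48112381 -0.15752337  0.14327937]
plate [ 0.48237854 -0.1596266   0.006     ] [np.float64(0.12629333077498633), np.float64(0.09584628687689983), np.float64(0.1291027096501255), np.float64(0.09685028038095915)] [array([ 0.55153315, -0.12053813,  0.006     ]), array([ 0.5397914 , -0.21566248,  0.006     ]), array([ 0.41176583, -0.19902023,  0.006     ]), array([ 0.42642378, -0.10328559,  0.006     ])]
[[257.2459  257.29507]
 [264.30328 179.66394]
 [326.69672 185.33606]
 [319.63934 262.9672 ]]
tray [0.49323694 0.14630339 0.018     ] [np.float64(0.1592422875900609), np.float64(0.1999700358621358), np.float64(0.16267186799819608), np.float64(0.19972537267451226)]
[[0.40075284 0.233786   0.018     ]
 [0.60018483 0.21912663 0.018     ]
 [0.58545882 0.05712268 0.018     ]
 [0.38655125 0.07517824 0.018     ]]
[[ 4.23915099e-01 -9.83367667e-04 -9.05701398e-01]
 [ 9.05700332e-01 -1.41905447e-03  4.23916141e-01]
 [-1.70210504e-03 -9.99998510e-01  2.89077808e-04]]
pot [ 0.79007407 -0.06193055  0.05      ]
soap [0.64560017 0.39875976 0.05      ]
cells [ 0.72961767 -0.29945418  0.05      ]
g1 [ 0.50140302 -0.03808427  0.05      ]
red [ 0.41733586 -0.27491721  0.05      ]
g2 [ 0.35155531 -0.21340827  0.05      ]
```

The cap measures (0.481,-0.158) with its top at about 0.141–0.143, which fits the given 0.141. The tray centre is (0.493,0.146), and its measured sides of 200×160 also fit. I'll go above the cap and swing the wrist to its far clockwise end.

carry_out:
  moves:
    - [1,-56.4,0,-50.3,0,2.8,0]
    - [1,-56.4,0,-50.3,0,2.8,0]
    - [1,-56.4,0,-50.3,0,2.8,0]
    - [1,-56.4,0,-50.3,0,2.8,0]
    - [1,-56.4,0,-50.3,0,2.8,0]
    - [1,-56.4,0,-50.3,0,2.8,0]
    - [1,-56.4,0,-50.3,0,2.8,0]
    - [1,-56.4,0,-50.3,0,2.8,0]
    - [1,-56.4,0,-50.3,0,2.8,0]
    - [1,-56.4,0,-50.3,0,2.8,0]
    - [1,-56.4,0,-50.3,0,2.8,0]
    - [1,-56.4,0,-50.3,0,2.8,0]
    - [1,-56.4,0,-50.3,0,2.8,0]
    - [1,-56.4,0,-50.3,0,2.8,0]
    - [1,-56.4,0,-50.3,0,2.8,0]
    - [1,-56.4,0,-50.3,0,2.8,0]
    - [1,-56.4,0,-50.3,0,2.8,0]
    - [1,-56.4,0,-50.3,0,2.8,0]
    - [1,-56.4,0,-50.3,0,2.8,0]
    - [1,-56.4,0,-50.3,0,2.8,0]
  force: 8

```text
time: 2.15
position: [0.4812, -0.158, 0.2473]
tool_rot: [-0.475, 0.524, -0.523, 0.475]
ft_force: [0.1, 0.2, 0.2]
grip_width: 0.0867
```

carry_out:
  moves:
    - [1,0,0,0,0,1.4,0]
    - [1,0,0,0,0,1.4,0]
    - [1,0,0,0,0,1.4,0]
    - [1,0,0,0,0,1.4,0]
    - [1,0,0,0,0,1.4,0]
    - [1,0,0,0,0,1.4,0]
    - [1,0,0,0,0,1.4,0]
    - [1,0,0,0,0,1.4,0]
    - [1,0,0,0,0,1.4,0]
    - [1,0,0,0,0,1.4,0]
    - [1,0,0,0,0,1.4,0]
    - [1,0,0,0,0,1.4,0]

```text
time: 3.35
position: [0.4813, -0.1579, 0.2475]
tool_rot: [-0.027, 0.707, -0.707, 0.027]
ft_force: [0.8, 0.5, -0.3]
grip_width: 0.0871
```

Run:
```python
from rig import robot
from h import *
o=robot.get_obs();im=robot.camera("wrist")[:,:,::-1]
cv2.imwrite("pics/w1.png",im)
print(o["q"],o["position"],o["ft_force"]);print(R.from_quat(o["tool_rot"]).as_matrix().round(4))
np.savez("w1.npz",p=o["position"],r=o["tool_rot"])
```

```text
[-5.37920401e-01  3.69032036e-01  1.72529353e+00 -1.22321116e-06
  1.04744251e+00  2.52652739e+00] [ 0.4813145  -0.15790189  0.24750817] [ 0.75304501  0.54225438 -0.34481684]
[[-9.97e-01 -2.00e-04  7.71e-02]
 [-7.71e-02  1.00e-04 -9.97e-01]
 [ 1.00e-04 -1.00e+00 -1.00e-04]]
```

View pics/w1.png

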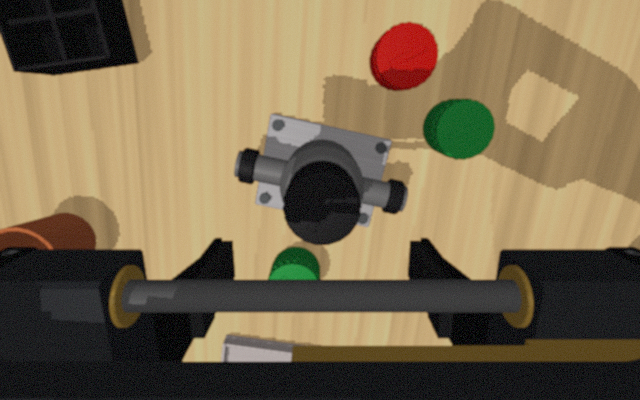

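The wrist view shows the black cap top as a disc at about (322,202), radius about 40 px, centred between the jaws sideways. I'll measure it.

Run:
```python
from rig import robot
from h import *
W=robot.camera_params("wrist");z=np.load("w1.npz")
X=np.eye(4);X[:3,:3]=R.from_quat(z["r"]).as_matrix();X[:3,3]=z["p"];E=X@W["mount"]
im=cv2.imread("pics/w1.png");roi=im[130:246,270:375]
m=np.zeros(im.shape[:2],np.uint8);m[130:246,270:375]=(roi.max(2)<48)*255
m[:, :282]=0;m[:,362:]=0
m=cv2.morphologyEx(m,cv2.MORPH_OPEN,np.ones((9,9)))
c=max(cv2.findContours(m,0,2)[0],key=cv2.contourArea);print(cv2.boundingRect(c),cv2.fitEllipse(c),cv2.minEnclosingCircle(c))
v=cv2.resize(im[120:260,240:400],None,fx=4,fy=4,interpolation=cv2.INTER_CUBIC);v=cv2.convertScaleAbs(v,alpha=2.5)
cv2.imwrite("pics/w1z.png",v)
for uv in [(320.9,202),(281,202),(361,202),(321,243),(321,162)]: print(uv,onz(W,uv,.141,E))
```

```text
(285, 161, 75, 83) ((322.94854736328125, 200.11402893066406), (73.11981201171875, 79.69148254394531), 148.62884521484375) ((321.5, 202.0), 41.36735534667969)
(320.9, 202) [ 0.48183327 -0.16372149  0.141     ]
(281, 202) [ 0.51022109 -0.16148076  0.141     ]
(361, 202) [ 0.45330048 -0.16597367  0.141     ]
(321, 243) [ 0.47927667 -0.13230847  0.141     ]
(321, 162) [ 0.48403182 -0.19241839  0.141     ]
```

View pics/w1z.png

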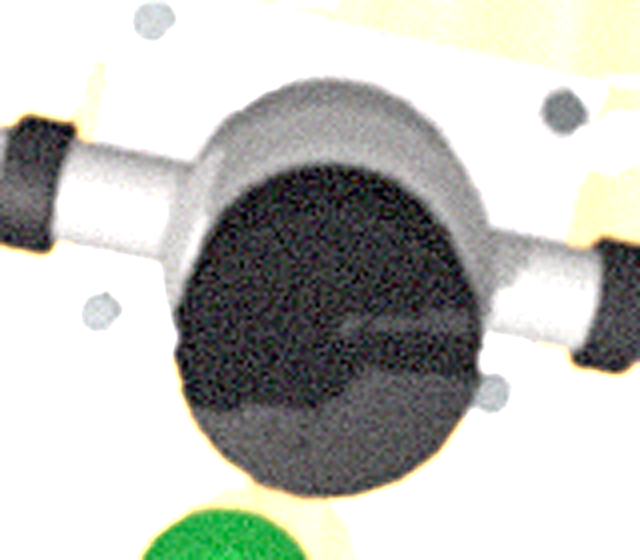

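Cap centre from all views is (0.481,-0.1585) within about 1.5 mm. I'll descend so the grasp point is near z = 0.130.

carry_out:
  moves:
    - [1,0,4,0.06,0,0,0]
    - [1,0,7,0.06,0,0,0]
    - [1,0,9.5,0.06,0,0,0]
    - [1,0,10.7,0.06,0,0,0]
    - [1,0,11.15,0.06,0,0,0]
    - [1,0,11.15,0.06,0,0,0]
    - [1,0,11.15,0.06,0,0,0]
  force: 6

```text
time: 4.1
position: [0.4822, -0.159, 0.137]
tool_rot: [0.026, -0.706, 0.707, -0.027]
ft_force: [-0.9, -0.8, -0.3]
grip_width: 0.0872
```

```bash
cat > st.py <<'E'
from rig import robot
from h import *
import sys
o=robot.get_obs();Rm=R.from_quat(o["tool_rot"]).as_matrix()
print("t",round(o["time"],2),"p",o["position"].round(4),"yaw",round(np.arctan2(Rm[1,0],Rm[0,0]),3),"q6",round(o["q"][5],3),"F",o["ft_force"].round(2),"Ftool",(Rm.T@o["ft_force"]).round(2),"M",o["moment"].round(3),"w",round(o["grip_width"],4))
for n in sys.argv[2:]:
    cv2.imwrite(f"pics/{n}_{sys.argv[1]}.png",robot.camera(n)[:,:,::-1])
E
python3 st.py 2 wrist
```

```text
t 4.1 p [ 0.4822 -0.159   0.137 ] yaw -3.067 q6 2.528 F [-0.86 -0.81 -0.35] Ftool [0.92 0.35 0.74] M [0.05  0.128 0.058] w 0.0872
```

View pics/wrist_2.png

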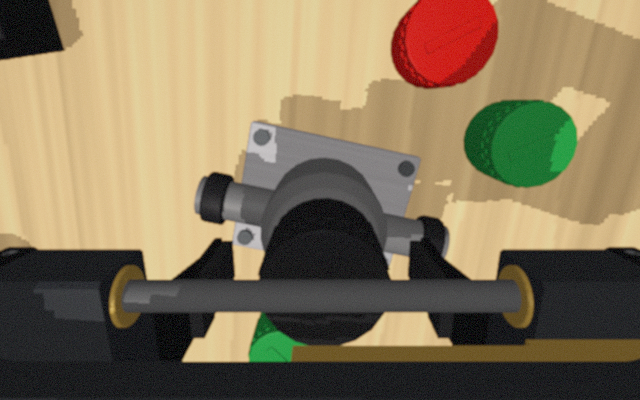

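The cap sides are at columns about 260 and 390 (centre 325), with the jaw tips at 233 and 411 (centre 322). So the cap is about 1.3 mm towards tool +x. I'll shift and close gently.

carry_out:
  moves:
    - [1,0.12,0,0,0,0,0]
    - [1,0.12,0,0,0,0,0]
    - [0.5,0.12,0,0,0,0,0]
    - [0.5,0.12,0,0,0,0,0]
    - [0.5,0.12,0,0,0,0,0]
    - [0.5,0.12,0,0,0,0,0]
    - [0.5,0.12,0,0,0,0,0]
    - [0.5,0.12,0,0,0,0,0]
  force: 6

```text
time: 4.95
position: [0.4806, -0.1588, 0.136]
tool_rot: [0.026, -0.707, 0.707, -0.027]
ft_force: [1.2, 0.7, -0.2]
grip_width: 0.0555
```

```bash
python3 st.py 3 wrist; python3 st.py 3; python3 st.py 3
```

```text
t 4.95 p [ 0.4806 -0.1588  0.136 ] yaw -3.067 q6 2.527 F [ 1.21  0.74 -0.23] Ftool [-1.26  0.23 -0.65] M [ 0.102 -0.024 -0.033] w 0.0555
t 5.0 p [ 0.4806 -0.1588  0.136 ] yaw -3.067 q6 2.527 F [ 1.03 -0.18 -1.12] Ftool [-1.01  1.12  0.25] M [ 0.156 -0.05  -0.022] w 0.0556
t 5.0 p [ 0.4806 -0.1588  0.136 ] yaw -3.067 q6 2.527 F [ 1.03 -0.18 -1.12] Ftool [-1.01  1.12  0.25] M [ 0.156 -0.05  -0.022] w 0.0556
```

View pics/wrist_3.png

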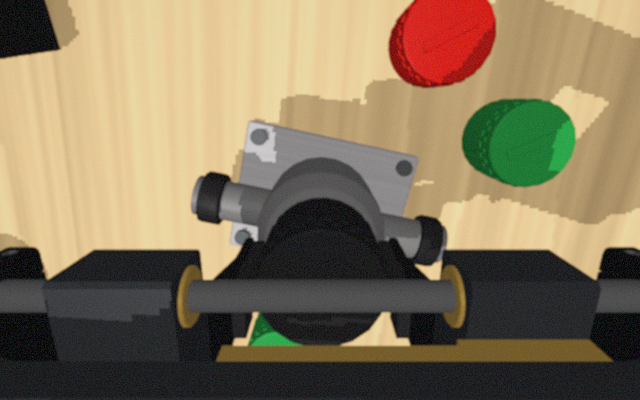

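Gripped: width 55.5 mm, lateral force about 1 N. First a small test turn of 0.4 rad with a modest climb of 0.6 mm.

carry_out:
  moves:
    - [0.5,0,-0.01,0,0,-0.08,0]
    - [0.5,0,-0.02,0,0,-0.16,0]
    - [0.5,0,-0.03,0,0,-0.24,0]
    - [0.5,0,-0.045,0,0,-0.32,0]
    - [0.5,0,-0.06,0,0,-0.4,0]
    - [0.5,0,-0.06,0,0,-0.4,0]
  force: 6

```text
time: 5.6
position: [0.4803, -0.1589, 0.1367]
tool_rot: [0.166, -0.687, 0.687, -0.166]
ft_force: [-0.2, -0.5, 0.1]
grip_width: 0.0561
```

```bash
python3 st.py 4 wrist; python3 st.py 4
```

```text
t 5.6 p [ 0.4803 -0.1589  0.1367] yaw -2.667 q6 2.127 F [-0.16 -0.54  0.06] Ftool [ 0.38 -0.06  0.41] M [-0.089  0.135  0.061] w 0.0561
t 5.65 p [ 0.4803 -0.1589  0.1367] yaw -2.668 q6 2.128 F [ 0.26 -0.4  -0.25] Ftool [-0.05  0.25  0.47] M [-0.161  0.163  0.061] w 0.056
```

View pics/wrist_4.png

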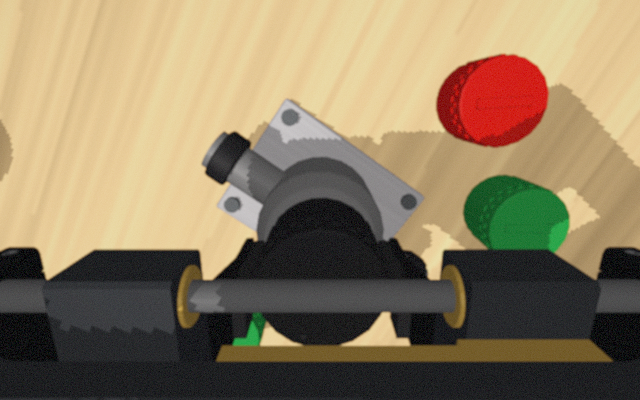

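```bash
cat > enh.py <<'E'
import cv2,numpy as np,sys
r=[]
for n in sys.argv[2:]:
    im=cv2.imread(f"pics/wrist_{n}.png")[190:350,240:400]
    im=cv2.bilateralFilter(im,7,25,5)
    r.append(cv2.resize(cv2.convertScaleAbs(im,alpha=4),None,fx=2.4,fy=2.4,interpolation=cv2.INTER_CUBIC))
cv2.imwrite(f"pics/{sys.argv[1]}.png",np.hstack(r))
E
python3 enh.py e1 3 4
```

```text
(no output)
```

View pics/e1.png

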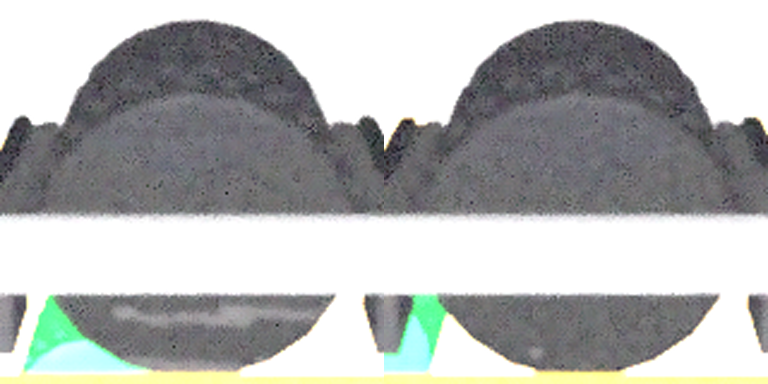

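Forces stay within the noise of about 1 N. I'll continue turning and climbing, then check whether the cap follows.

carry_out:
  moves:
    - [0.5,0,-0.01,0,0,-0.08,0]
    - [0.5,0,-0.025,0,0,-0.18,0]
    - [0.5,0,-0.04,0,0,-0.28,0]
    - [0.5,0,-0.055,0,0,-0.38,0]
    - [0.5,0,-0.07,0,0,-0.48,0]
    - [0.5,0,-0.085,0,0,-0.58,0]
    - [0.5,0,-0.1,0,0,-0.68,0]
    - [0.5,0,-0.115,0,0,-0.78,0]
    - [0.5,0,-0.13,0,0,-0.88,0]
    - [0.5,0,-0.14,0,0,-0.98,0]
    - [0.5,0,-0.15,0,0,-1.08,0]
    - [0.5,0,-0.16,0,0,-1.15,0]
    - [0.5,0,-0.165,0,0,-1.2,0]
    - [0.5,0,-0.165,0,0,-1.2,0]
  force: 6

```text
time: 7.05
position: [0.4804, -0.1589, 0.1385]
tool_rot: [-0.525, 0.473, -0.474, 0.525]
ft_force: [0.7, -0.6, 1.3]
grip_width: 0.0559
```

```bash
python3 st.py 5 wrist scene; python3 st.py 5;python3 enh.py e2 4 5; python3 -c "
import cv2
s=cv2.imread('pics/scene_5.png');b=cv2.resize(s[120:220,200:310],None,fx=5,fy=5,interpolation=cv2.INTER_CUBIC)
cv2.imwrite('pics/s5z.png',cv2.convertScaleAbs(b,alpha=2))"
```

```text
t 7.05 p [ 0.4804 -0.1589  0.1385] yaw -1.468 q6 0.928 F [ 0.71 -0.59  1.31] Ftool [ 0.66 -1.31  0.64] M [-0.15   0.113  0.016] w 0.0559
t 7.15 p [ 0.4804 -0.1589  0.1384] yaw -1.469 q6 0.928 F [ 0.64 -0.43  1.21] Ftool [ 0.49 -1.21  0.59] M [-0.186  0.091  0.02 ] w 0.056
```

View pics/e2.png

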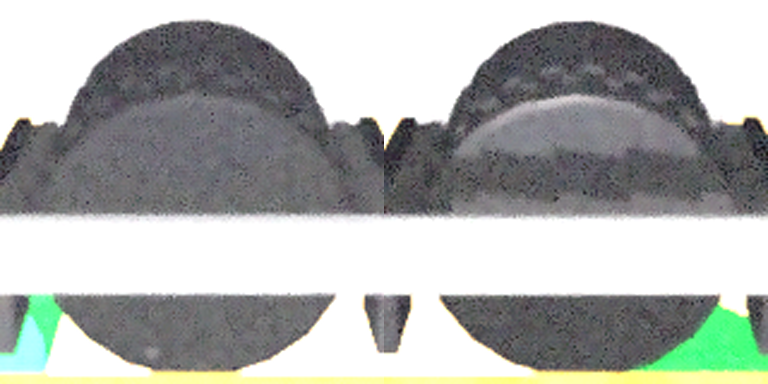

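View pics/s5z.png

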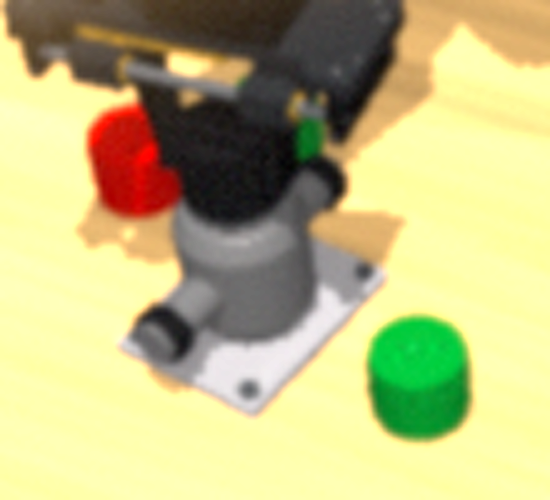

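Fz reads +1.2 N, so the cap pushes up on the fingers. It is turning and climbing slightly faster than I am, so I'll raise the climb rate a little.

carry_out:
  moves:
    - [0.5,0,-0.03,0,0,-0.08,0]
    - [0.5,0,-0.05,0,0,-0.18,0]
    - [0.5,0,-0.065,0,0,-0.28,0]
    - [0.5,0,-0.08,0,0,-0.38,0]
    - [0.5,0,-0.095,0,0,-0.48,0]
    - [0.5,0,-0.11,0,0,-0.58,0]
    - [0.5,0,-0.125,0,0,-0.68,0]
    - [0.5,0,-0.14,0,0,-0.78,0]
    - [0.5,0,-0.155,0,0,-0.88,0]
    - [0.5,0,-0.17,0,0,-0.98,0]
    - [0.5,0,-0.185,0,0,-1.08,0]
    - [0.5,0,-0.195,0,0,-1.15,0]
    - [0.5,0,-0.2,0,0,-1.2,0]
    - [0.5,0,-0.2,0,0,-1.2,0]
  force: 6

```text
time: 8.55
position: [0.4803, -0.1588, 0.1403]
tool_rot: [0.701, -0.095, 0.095, -0.701]
ft_force: [0.5, -0.2, 0.6]
grip_width: 0.0561
```

```bash
python3 st.py 6 wrist; python3 st.py 6;python3 enh.py e3 5 6
```

```text
t 8.55 p [ 0.4803 -0.1588  0.1403] yaw -0.268 q6 -0.272 F [ 0.48 -0.15  0.56] Ftool [ 0.51 -0.56 -0.02] M [-0.127 -0.015  0.024] w 0.0561
t 8.6 p [ 0.4803 -0.1588  0.1403] yaw -0.269 q6 -0.271 F [-0.43 -1.05  0.86] Ftool [-0.13 -0.86 -1.13] M [-0.166  0.015  0.043] w 0.0561
```

View pics/e3.png

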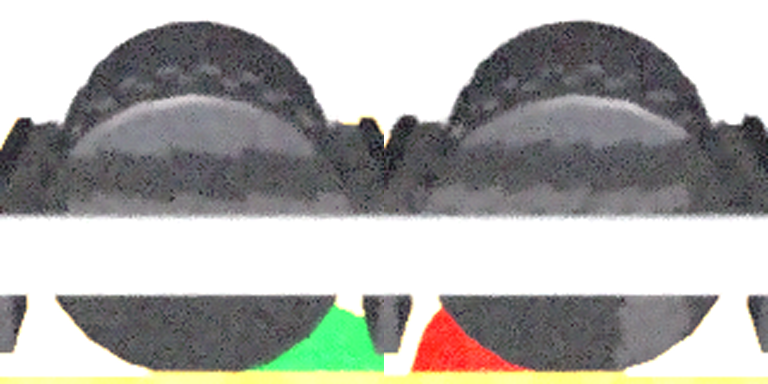

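The rib pattern stays fixed relative to the jaws, so the cap turns with them. After 2.8 rad it has climbed about 4.3 mm, or 1.5 mm/rad. I'll continue.

carry_out:
  moves:
    - [0.5,0,-0.02,0,0,-0.08,0]
    - [0.5,0,-0.04,0,0,-0.18,0]
    - [0.5,0,-0.055,0,0,-0.28,0]
    - [0.5,0,-0.07,0,0,-0.38,0]
    - [0.5,0,-0.085,0,0,-0.48,0]
    - [0.5,0,-0.1,0,0,-0.58,0]
    - [0.5,0,-0.115,0,0,-0.68,0]
    - [0.5,0,-0.13,0,0,-0.78,0]
    - [0.5,0,-0.145,0,0,-0.88,0]
    - [0.5,0,-0.16,0,0,-0.98,0]
    - [0.5,0,-0.175,0,0,-1.08,0]
    - [0.5,0,-0.185,0,0,-1.15,0]
    - [0.5,0,-0.19,0,0,-1.2,0]
    - [0.5,0,-0.19,0,0,-1.2,0]
  force: 6

```text
time: 10.0
position: [0.4803, -0.1587, 0.1422]
tool_rot: [0.632, 0.318, -0.317, -0.632]
ft_force: [0.6, 0.2, 1.0]
grip_width: 0.0562
```

```bash
python3 st.py 7 wrist; python3 st.py 7;python3 enh.py e4 6 7
```

```text
t 10.0 p [ 0.4803 -0.1587  0.1422] yaw 0.931 q6 -1.472 F [0.58 0.21 1.03] Ftool [ 0.52 -1.03 -0.34] M [-0.074 -0.053  0.038] w 0.0562
t 10.05 p [ 0.4803 -0.1587  0.1423] yaw 0.931 q6 -1.471 F [ 1.01 -0.47  0.95] Ftool [ 0.22 -0.95 -1.09] M [-0.11  -0.087  0.02 ] w 0.0561
```

View pics/e4.png

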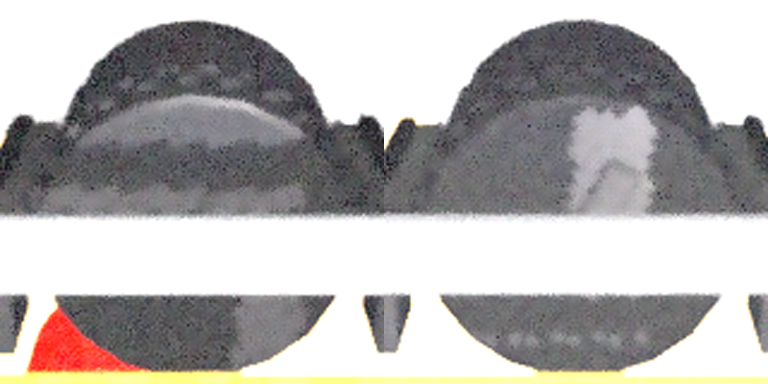

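carry_out:
  moves:
    - [0.5,0,-0.02,0,0,-0.08,0]
    - [0.5,0,-0.04,0,0,-0.18,0]
    - [0.5,0,-0.055,0,0,-0.28,0]
    - [0.5,0,-0.07,0,0,-0.38,0]
    - [0.5,0,-0.085,0,0,-0.48,0]
    - [0.5,0,-0.1,0,0,-0.58,0]
    - [0.5,0,-0.115,0,0,-0.68,0]
    - [0.5,0,-0.13,0,0,-0.78,0]
    - [0.5,0,-0.145,0,0,-0.88,0]
    - [0.5,0,-0.16,0,0,-0.98,0]
    - [0.5,0,-0.175,0,0,-1.08,0]
    - [0.5,0,-0.185,0,0,-1.15,0]
    - [0.5,0,-0.19,0,0,-1.2,0]
    - [0.5,0,-0.19,0,0,-1.2,0]
  force: 6

```text
time: 11.45
position: [0.4801, -0.1586, 0.1441]
tool_rot: [0.342, 0.619, -0.619, -0.342]
ft_force: [0.2, -1.0, 1.9]
grip_width: 0.0556
```

```bash
python3 st.py 8 wrist; python3 st.py 8;python3 enh.py e5 7 8
```

```text
t 11.45 p [ 0.4801 -0.1586  0.1441] yaw 2.131 q6 -2.672 F [ 0.21 -1.01  1.86] Ftool [-0.97 -1.86  0.36] M [-0.048 -0.006  0.043] w 0.0556
t 11.5 p [ 0.4801 -0.1586  0.1441] yaw 2.131 q6 -2.671 F [ 0.37 -0.46  0.88] Ftool [-0.58 -0.88 -0.07] M [ 0.027 -0.001  0.038] w 0.0562
```

View pics/e5.png

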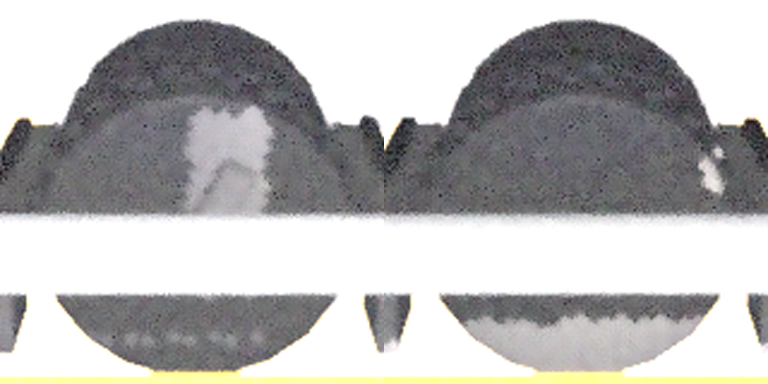

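Turned 5.2 rad and climbed about 8 mm. I'll let go gently and wind the wrist back.

carry_out:
  moves:
    - [0.85,0,0,0,0,0,0]
    - [0.85,0,0,0,0,0,0]
    - [0.85,0,0,0,0,0,0]
    - [0.85,0,0,0,0,0,0]
    - [0.85,0,0,0,0,0,0]
    - [0.85,0,0,0,0,0,0]

```text
time: 12.1
position: [0.4802, -0.1587, 0.1441]
tool_rot: [0.342, 0.619, -0.619, -0.342]
ft_force: [-0.2, -0.4, -0.2]
grip_width: 0.0734
```

```bash
python3 st.py 9 wrist scene; python3 -c "
import cv2
s=cv2.imread('pics/scene_9.png');b=cv2.resize(s[120:220,200:310],None,fx=5,fy=5,interpolation=cv2.INTER_CUBIC)
cv2.imwrite('pics/s9z.png',cv2.convertScaleAbs(b,alpha=2.5))"
```

```text
t 12.1 p [ 0.4802 -0.1587  0.1441] yaw 2.133 q6 -2.673 F [-0.17 -0.4  -0.19] Ftool [-0.25  0.19  0.36] M [0.063 0.039 0.006] w 0.0734
```

View pics/s9z.png

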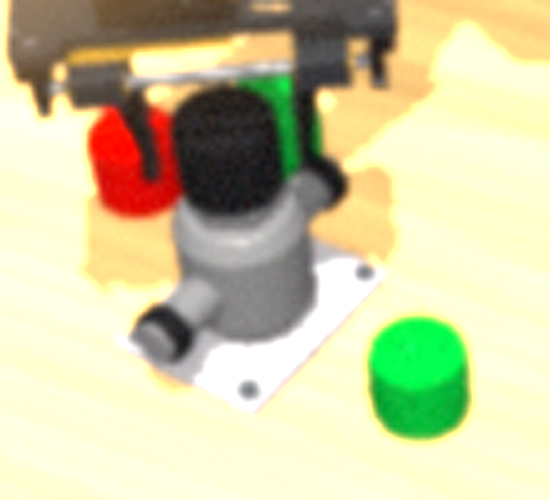

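View pics/wrist_9.png

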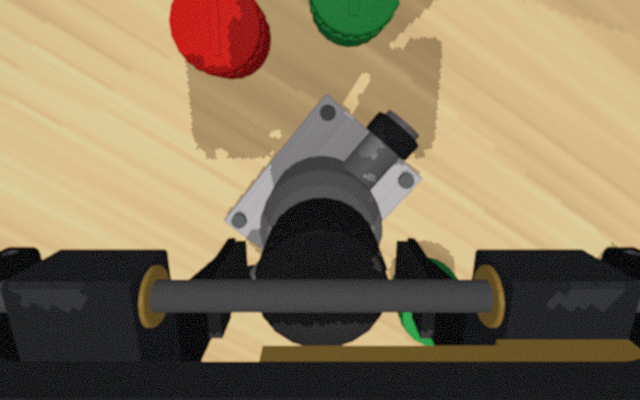

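The lower rim has moved up about 2.8 px in the scene view, which is about 9 mm, so the cap is climbing and stays put when let go. The jaws are open and clear on both sides. Winding back 4 rad.

carry_out:
  moves:
    - [0.85,0,0,0,0,2.8,0]
    - [0.85,0,0,0,0,2.8,0]
    - [0.85,0,0,0,0,2.8,0]
    - [0.85,0,0,0,0,2.8,0]
    - [0.85,0,0,0,0,2.8,0]
    - [0.85,0,0,0,0,2.8,0]
    - [0.85,0,0,0,0,2.8,0]
    - [0.85,0,0,0,0,2.8,0]
    - [0.85,0,0,0,0,2.8,0]
    - [0.85,0,0,0,0,2.8,0]
    - [0.85,0,0,0,0,2.8,0]
    - [0.85,0,0,0,0,2.8,0]
    - [0.85,0,0,0,0,2.8,0]
    - [0.85,0,0,0,0,2.8,0]
    - [0.85,0,0,0,0,2.8,0]
    - [0.85,0,0,0,0,2.8,0]
    - [0.85,0,0,0,0,2.8,0]
    - [0.85,0,0,0,0,2.8,0]
    - [0.85,0,0,0,0,2.8,0]
    - [0.85,0,0,0,0,2.8,0]

```text
time: 14.2
position: [0.4803, -0.1587, 0.1441]
tool_rot: [0.668, -0.231, 0.231, -0.668]
ft_force: [-0.4, 0.5, -0.6]
grip_width: 0.0739
```

carry_out:
  moves:
    - [0.85,0,0,0,0,1.2,0]
    - [0.85,0,0,0,0,1.2,0]
    - [0.85,0,0,0,0,1.2,0]
    - [0.85,0,0,0,0,1.2,0]
    - [0.85,0,0,0,0,1.2,0]
    - [0.85,0,0,0,0,1.2,0]
    - [0.85,0,0,0,0,1.2,0]
    - [0.85,0,0,0,0,1.2,0]
    - [0.85,0,0,0,0,1.2,0]
    - [0.5,0,0,0,0,1.2,0]
    - [0.5,0,0,0,0,1.2,0]
    - [0.5,0,0,0,0,1.2,0]
    - [0.5,0,0,0,0,1.2,0]
    - [0.5,0,0,0,0,1.2,0]
    - [0.5,0,0,0,0,1.2,0]
  force: 6

```text
time: 15.7
position: [0.4802, -0.1586, 0.1441]
tool_rot: [-0.421, 0.568, -0.568, 0.421]
ft_force: [0.3, -0.0, -0.4]
grip_width: 0.0561
```

```bash
python3 st.py 10 wrist; python3 st.py 10;python3 enh.py e6 8 10
```

```text
t 15.7 p [ 0.4802 -0.1586  0.1441] yaw -1.867 q6 1.326 F [ 0.33 -0.02 -0.41] Ftool [-0.08  0.41  0.32] M [-0.031  0.11   0.001] w 0.0561
t 15.75 p [ 0.4802 -0.1586  0.1441] yaw -1.867 q6 1.326 F [-0.24  0.01 -0.33] Ftool [ 0.06  0.33 -0.23] M [-0.015  0.178 -0.029] w 0.056
```

View pics/e6.png

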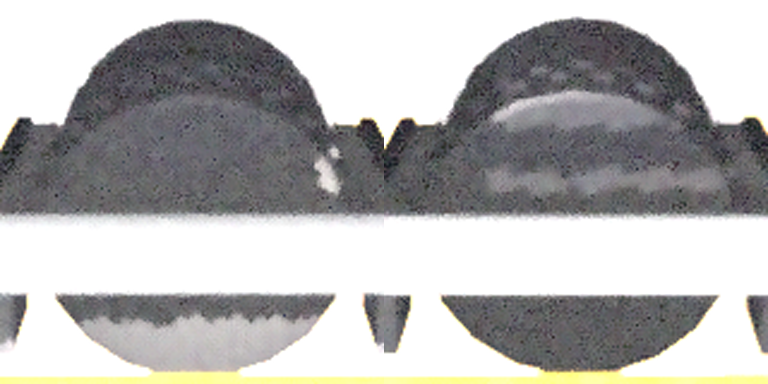

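carry_out:
  moves:
    - [0.5,0,-0.01,0,0,-0.08,0]
    - [0.5,0,-0.025,0,0,-0.18,0]
    - [0.5,0,-0.04,0,0,-0.28,0]
    - [0.5,0,-0.055,0,0,-0.38,0]
    - [0.5,0,-0.07,0,0,-0.48,0]
    - [0.5,0,-0.085,0,0,-0.58,0]
    - [0.5,0,-0.1,0,0,-0.68,0]
    - [0.5,0,-0.12,0,0,-0.78,0]
    - [0.5,0,-0.135,0,0,-0.88,0]
    - [0.5,0,-0.15,0,0,-0.98,0]
    - [0.5,0,-0.165,0,0,-1.08,0]
    - [0.5,0,-0.18,0,0,-1.18,0]
    - [0.5,0,-0.2,0,0,-1.28,0]
    - [0.5,0,-0.215,0,0,-1.38,0]
    - [0.5,0,-0.23,0,0,-1.48,0]
    - [0.5,0,-0.235,0,0,-1.5,0]
    - [0.5,0,-0.235,0,0,-1.5,0]
  force: 8

```text
time: 17.45
position: [0.4808, -0.1591, 0.1466]
tool_rot: [0.695, -0.129, 0.13, -0.695]
ft_force: [1.5, -0.4, 0.3]
grip_width: 0.0554
```

```bash
python3 st.py 11 wrist; python3 st.py 11;python3 enh.py e7 10 11
```

```text
t 17.45 p [ 0.4808 -0.1591  0.1466] yaw -0.368 q6 -0.172 F [ 1.48 -0.38  0.32] Ftool [ 1.52 -0.32  0.18] M [-0.208 -0.194 -0.072] w 0.0554
t 17.5 p [ 0.4807 -0.1591  0.1466] yaw -0.368 q6 -0.172 F [ 1.56 -0.21 -0.22] Ftool [1.53 0.22 0.37] M [-0.254 -0.176  0.019] w 0.0562
```

View pics/e7.png

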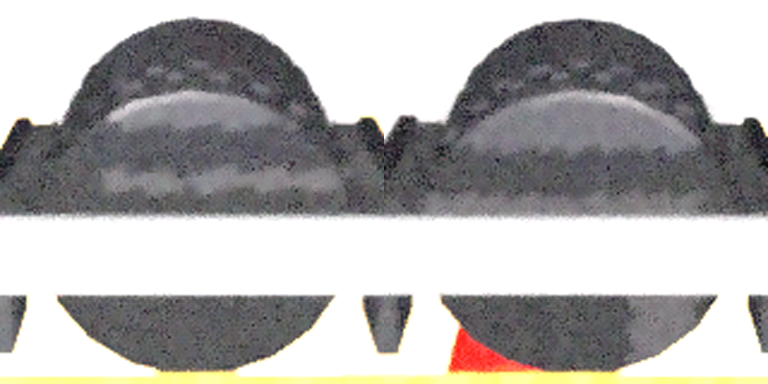

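carry_out:
  moves:
    - [0.5,0,-0.01,0,0,-0.08,0]
    - [0.5,0,-0.025,0,0,-0.18,0]
    - [0.5,0,-0.04,0,0,-0.28,0]
    - [0.5,0,-0.055,0,0,-0.38,0]
    - [0.5,0,-0.07,0,0,-0.48,0]
    - [0.5,0,-0.085,0,0,-0.58,0]
    - [0.5,0,-0.1,0,0,-0.68,0]
    - [0.5,0,-0.12,0,0,-0.78,0]
    - [0.5,0,-0.135,0,0,-0.88,0]
    - [0.5,0,-0.15,0,0,-0.96,0]
    - [0.5,0,-0.155,0,0,-1.0,0]
    - [0.5,0,-0.155,0,0,-1.0,0]
  force: 8

```text
time: 18.7
position: [0.4797, -0.1584, 0.148]
tool_rot: [-0.672, -0.219, 0.22, 0.672]
ft_force: [0.1, 0.8, 1.8]
grip_width: 0.0559
```

```bash
python3 st.py 12 wrist; python3 st.py 12
```

```text
t 18.7 p [ 0.4797 -0.1584  0.148 ] yaw 0.632 q6 -1.172 F [0.12 0.83 1.82] Ftool [ 0.59 -1.82  0.6 ] M [-0.077  0.038  0.017] w 0.0559
t 18.75 p [ 0.4797 -0.1585  0.148 ] yaw 0.631 q6 -1.172 F [0.21 0.77 0.9 ] Ftool [ 0.62 -0.9   0.5 ] M [-0.009  0.063 -0.022] w 0.0562
```

carry_out:
  moves:
    - [0.5,0,-0.01,0,0,-0.08,0]
    - [0.5,0,-0.025,0,0,-0.16,0]
    - [0.5,0,-0.04,0,0,-0.24,0]
    - [0.5,0,-0.05,0,0,-0.32,0]
    - [0.5,0,-0.06,0,0,-0.4,0]
    - [0.5,0,-0.06,0,0,-0.4,0]
  force: 8

```text
time: 19.35
position: [0.4799, -0.1585, 0.1485]
tool_rot: [-0.615, -0.349, 0.349, 0.615]
ft_force: [-0.2, -0.7, 1.5]
grip_width: 0.0561
```

```bash
python3 st.py 13 wrist; python3 st.py 13;python3 enh.py e8 12 13
```

```text
t 19.35 p [ 0.4799 -0.1585  0.1485] yaw 1.032 q6 -1.572 F [-0.22 -0.67  1.48] Ftool [-0.69 -1.48 -0.16] M [-0.012  0.005 -0.005] w 0.0561
t 19.4 p [ 0.4799 -0.1585  0.1485] yaw 1.03 q6 -1.571 F [-0.07  0.26  0.1 ] Ftool [ 0.19 -0.1   0.2 ] M [-0.012  0.025  0.013] w 0.056
```

View pics/e8.png

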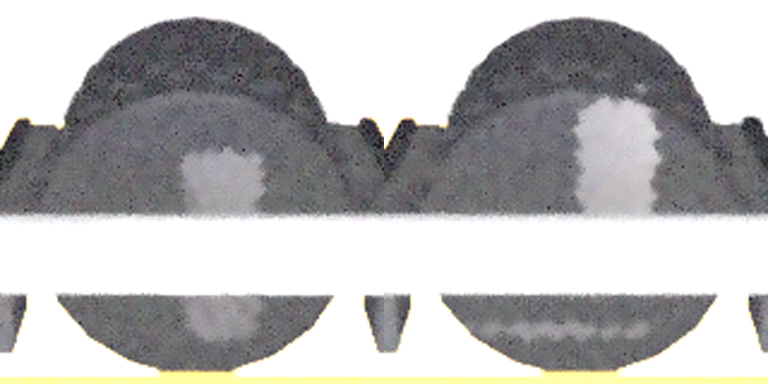

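carry_out:
  moves:
    - [0.5,0,-0.01,0,0,-0.08,0]
    - [0.5,0,-0.025,0,0,-0.16,0]
    - [0.5,0,-0.04,0,0,-0.24,0]
    - [0.5,0,-0.055,0,0,-0.34,0]
    - [0.5,0,-0.07,0,0,-0.44,0]
    - [0.5,0,-0.085,0,0,-0.54,0]
    - [0.5,0,-0.1,0,0,-0.6,0]
    - [0.5,0,-0.1,0,0,-0.6,0]
  force: 8

```text
time: 20.2
position: [0.4799, -0.1585, 0.1495]
tool_rot: [-0.484, -0.515, 0.515, 0.485]
ft_force: [0.0, -0.3, 0.6]
grip_width: 0.056
```

```bash
python3 st.py 14 wrist; python3 st.py 14
```

```text
t 20.2 p [ 0.4799 -0.1585  0.1495] yaw 1.631 q6 -2.171 F [ 0.02 -0.31  0.62] Ftool [-0.31 -0.62 -0.  ] M [0.109 0.041 0.052] w 0.056
t 20.25 p [ 0.4799 -0.1585  0.1495] yaw 1.63 q6 -2.171 F [-0.56 -0.12 -0.11] Ftool [-0.08  0.11  0.56] M [0.04  0.054 0.017] w 0.0559
```

carry_out:
  moves:
    - [0.5,0,-0.03,0,0,0,0]
    - [0.5,0,-0.06,0,0,0,0]
    - [0.5,0,-0.1,0,0,0,0]
    - [0.5,0,-0.1,0,0,0,0]
  force: 8

```text
time: 20.65
position: [0.4801, -0.1586, 0.1506]
tool_rot: [-0.484, -0.515, 0.515, 0.484]
ft_force: [-0.5, -0.1, 0.6]
grip_width: 0.0562
```

```bash
python3 st.py 15 wrist; python3 st.py 15;python3 enh.py e9 13 15
```

```text
t 20.65 p [ 0.4801 -0.1586  0.1506] yaw 1.633 q6 -2.173 F [-0.46 -0.08  0.57] Ftool [-0.05 -0.57  0.46] M [ 0.131  0.161 -0.061] w 0.0562
t 20.7 p [ 0.4801 -0.1586  0.1506] yaw 1.633 q6 -2.173 F [-0.79  0.6  -0.07] Ftool [0.65 0.07 0.76] M [ 0.123  0.138 -0.012] w 0.056
```

View pics/e9.png

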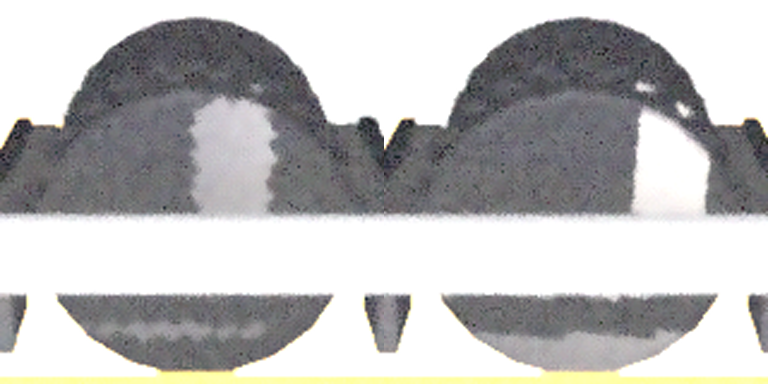

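carry_out:
  moves:
    - [0.5,0,-0.06,0,0,0,0]
    - [0.5,0,-0.12,0,0,0,0]
    - [0.5,0,-0.18,0,0,0,0]
    - [0.5,0,-0.24,0,0,0,0]
    - [0.5,0,-0.3,0,0,0,0]
    - [0.5,0,-0.3,0,0,0,0]
  force: 8

```text
time: 21.3
position: [0.4803, -0.1588, 0.1537]
tool_rot: [0.484, 0.515, -0.515, -0.484]
ft_force: [-0.5, 0.7, -0.3]
grip_width: 0.0557
```

```bash
python3 st.py 16 wrist; python3 st.py 16;python3 enh.py e10 15 16
```

```text
t 21.3 p [ 0.4803 -0.1588  0.1537] yaw 1.633 q6 -2.173 F [-0.48  0.67 -0.32] Ftool [0.7  0.32 0.44] M [0.043 0.108 0.001] w 0.0557
t 21.35 p [ 0.4803 -0.1588  0.1537] yaw 1.633 q6 -2.173 F [-1.79  0.    0.05] Ftool [ 0.11 -0.05  1.79] M [ 0.071  0.067 -0.038] w 0.0562
```

View pics/e10.png

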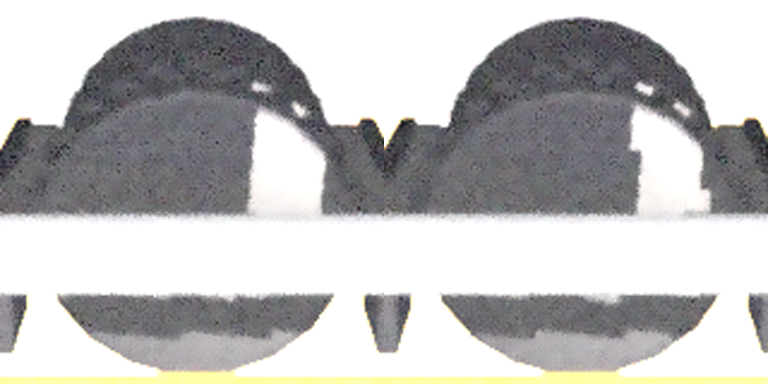

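Free: no downward pull, and the cap stays at the same place in the jaws. Firming the grip slightly and lifting straight up.

carry_out:
  moves:
    - [0.5,0,0,0,0,0,0]
    - [0.5,0,-0.2,0,0,0,0]
    - [0.5,0,-0.6,0,0,0,0]
    - [0.5,0,-1,0,0,0,0]
    - [0.5,0,-1.5,0,0,0,0]
    - [0.5,0,-2,0,0,0,0]
    - [0.5,0,-2.6,0,0,0,0]
    - [0.5,0,-3.2,0,0,0,0]
    - [0.5,0,-3.9,0,0,0,0]
    - [0.5,0,-4.6,0,0,0,0]
    - [0.5,0,-5.3,0,0,0,0]
    - [0.5,0,-6,0,0,0,0]
    - [0.5,0,-6.6,0,0,0,0]
    - [0.5,0,-7.1,0,0,0,0]
    - [0.5,0,-7.3,0,0,0,0]
    - [0.5,0,-7.3,0,0,0,0]
    - [0.5,0,-7.3,0,0,0,0]
    - [0.5,0,-7.3,0,0,0,0]
  force: 14

```text
time: 23.15
position: [0.48, -0.1586, 0.2263]
tool_rot: [-0.484, -0.515, 0.515, 0.484]
ft_force: [-0.1, -0.6, -1.3]
grip_width: 0.0555
```

```bash
python3 st.py 17 wrist scene; python3 st.py 17
```

```text
t 23.15 p [ 0.48   -0.1586  0.2263] yaw 1.633 q6 -2.173 F [-0.07 -0.58 -1.3 ] Ftool [-0.58  1.3   0.1 ] M [ 0.002 -0.024 -0.008] w 0.0555
t 23.25 p [ 0.4801 -0.1586  0.2263] yaw 1.633 q6 -2.173 F [ 0.07 -0.44 -1.57] Ftool [-0.44  1.57 -0.05] M [ 0.046  0.036 -0.013] w 0.0557
```

View pics/scene_17.png

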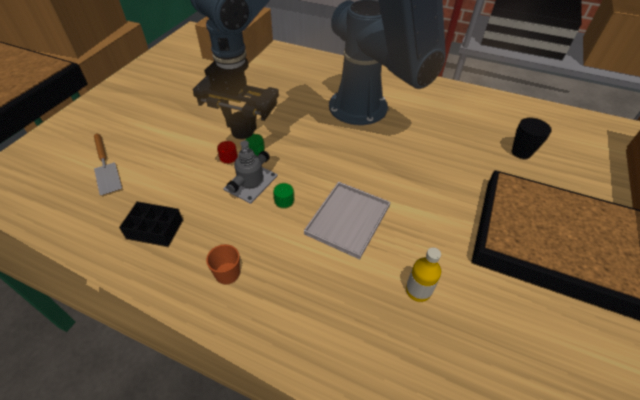

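View pics/wrist_17.png

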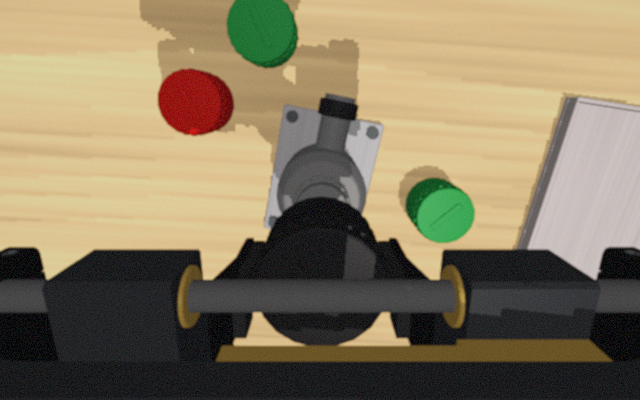

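The cap is held clear of the spring (weight about 1.3 N, as expected), rim about 0.185. Tray and bystanders have not moved. Moving over the tray.

carry_out:
  moves:
    - [0.5,0.8,0,-0.1,0,0,0]
    - [0.5,2.5,0,-0.3,0,0,0]
    - [0.5,5,0,-0.5,0,0,0]
    - [0.5,8,0,-0.8,0,0,0]
    - [0.5,11,0,-1.1,0,0,0]
    - [0.5,14,0,-1.5,0,0,0]
    - [0.5,17,0,-1.8,0,0,0]
    - [0.5,20,0,-2.1,0,0,0]
    - [0.5,23,0,-2.4,0,0,0]
    - [0.5,26,0,-2.7,0,0,0]
    - [0.5,28.5,0,-3,0,0,0]
    - [0.5,30,0,-3.2,0,0,0]
    - [0.5,30.3,0,-3.2,0,0,0]
    - [0.5,30.3,0,-3.2,0,0,0]

```text
time: 24.65
position: [0.4929, 0.1462, 0.2265]
tool_rot: [-0.484, -0.515, 0.516, 0.484]
ft_force: [-0.2, -0.6, -0.7]
grip_width: 0.0556
```

carry_out:
  moves:
    - [0.5,0,1,0,0,0,0]
    - [0.5,0,3,0,0,0,0]
    - [0.5,0,5,0,0,0,0]
    - [0.5,0,7.5,0,0,0,0]
    - [0.5,0,10,0,0,0,0]
    - [0.5,0,12,0,0,0,0]
    - [0.5,0,13.5,0,0,0,0]
    - [0.5,0,14.5,0,0,0,0]
    - [0.5,0,15,0,0,0,0]
    - [0.5,0,15,0,0,0,0]
    - [0.5,0,15,0,0,0,0]

```text
time: 25.75
position: [0.4938, 0.1455, 0.077]
tool_rot: [0.485, 0.515, -0.515, -0.484]
ft_force: [0.7, 0.2, -1.6]
grip_width: 0.056
```

```bash
python3 st.py 18 wrist scene; python3 st.py 18
```

```text
t 25.75 p [0.4938 0.1455 0.077 ] yaw 1.633 q6 -1.563 F [ 0.66  0.25 -1.62] Ftool [ 0.21  1.62 -0.67] M [0.094 0.029 0.02 ] w 0.056
t 25.85 p [0.4939 0.1457 0.0773] yaw 1.633 q6 -1.563 F [ 1.3   0.11 -1.83] Ftool [ 0.02  1.83 -1.3 ] M [0.056 0.023 0.038] w 0.056
```

View pics/wrist_18.png

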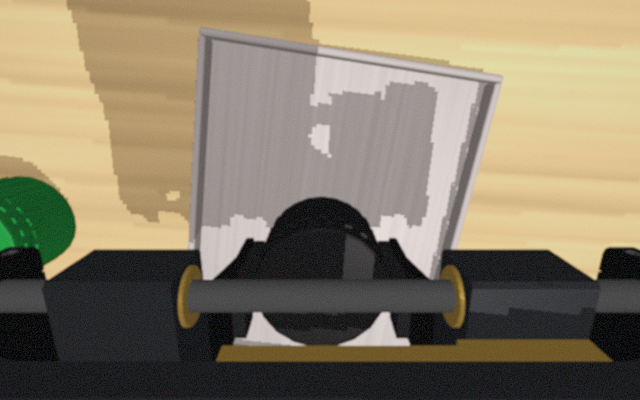

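View pics/scene_18.png

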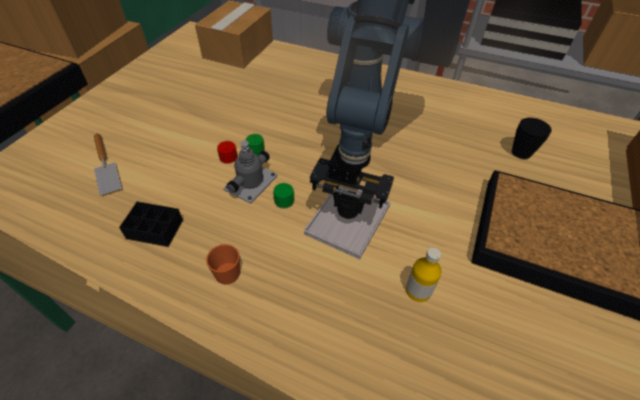

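The cap is over the tray's inside, between the walls (wrist columns about 200 to 450). I'll descend to just above the floor, then go by small steps watching the force.

carry_out:
  moves:
    - [0.5,0,0.8,0,0,0,0]
    - [0.5,0,1.6,0,0,0,0]
    - [0.5,0,2.2,0,0,0,0]
    - [0.5,0,2.5,0,0,0,0]
    - [0.5,0,2.7,0,0,0,0]
    - [0.5,0,2.7,0,0,0,0]
    - [0.5,0,2.7,0,0,0,0]

```text
time: 26.55
position: [0.4934, 0.1457, 0.0496]
tool_rot: [0.484, 0.515, -0.515, -0.484]
ft_force: [0.5, 0.8, -0.3]
grip_width: 0.0557
```

carry_out:
  moves:
    - [0.5,0,0.1,0,0,0,0]
    - [0.5,0,0.2,0,0,0,0]
    - [0.5,0,0.25,0,0,0,0]
    - [0.5,0,0.25,0,0,0,0]

```text
time: 26.95
position: [0.4933, 0.1457, 0.0471]
tool_rot: [-0.484, -0.515, 0.515, 0.484]
ft_force: [1.0, 0.2, -1.0]
grip_width: 0.0557
```

```bash
python3 st.py 19; python3 st.py 19 wrist; python3 st.py 19
```

```text
t 26.95 p [0.4933 0.1457 0.0471] yaw 1.633 q6 -1.563 F [ 1.    0.21 -1.02] Ftool [ 0.15  1.02 -1.01] M [ 0.06   0.032 -0.008] w 0.0557
t 26.95 p [0.4933 0.1457 0.0471] yaw 1.633 q6 -1.563 F [ 1.    0.21 -1.02] Ftool [ 0.15  1.02 -1.01] M [ 0.06   0.032 -0.008] w 0.0557
t 27.0 p [0.4933 0.1457 0.0471] yaw 1.633 q6 -1.563 F [-0.39  0.35 -1.24] Ftool [0.38 1.24 0.37] M [0.074 0.022 0.005] w 0.0561
```

Weight is still fully on the hand, so no contact yet. Stepping down further.

carry_out:
  moves:
    - [0.5,0,0.05,0,0,0,0]
    - [0.5,0,0.1,0,0,0,0]
    - [0.5,0,0.1,0,0,0,0]

```text
time: 27.3
position: [0.4933, 0.1457, 0.046]
tool_rot: [-0.484, -0.515, 0.515, 0.484]
ft_force: [-0.9, -0.3, -0.3]
grip_width: 0.0558
```

carry_out:
  moves:
    - [0.5,0,0.05,0,0,0,0]
    - [0.5,0,0.05,0,0,0,0]

```text
time: 27.5
position: [0.4933, 0.1457, 0.0455]
tool_rot: [-0.484, -0.515, 0.515, 0.484]
ft_force: [-0.6, 0.4, -1.1]
grip_width: 0.0561
```

carry_out:
  moves:
    - [0.5,0,0.05,0,0,0,0]
    - [0.5,0,0.05,0,0,0,0]

```text
time: 27.7
position: [0.4933, 0.1457, 0.0451]
tool_rot: [-0.484, -0.515, 0.515, 0.484]
ft_force: [-0.7, 0.2, -0.9]
grip_width: 0.0556
```

carry_out:
  moves:
    - [0.5,0,0.05,0,0,0,0]
    - [0.5,0,0.05,0,0,0,0]

```text
time: 27.9
position: [0.4933, 0.1457, 0.0446]
tool_rot: [-0.484, -0.515, 0.515, 0.484]
ft_force: [0.6, 0.2, -0.9]
grip_width: 0.0561
```

carry_out:
  moves:
    - [0.5,0,0.05,0,0,0,0]
    - [0.5,0,0.05,0,0,0,0]

```text
time: 28.1
position: [0.4933, 0.1457, 0.0441]
tool_rot: [-0.484, -0.515, 0.515, 0.484]
ft_force: [-0.5, 0.3, -1.0]
grip_width: 0.0559
```

```bash
python3 st.py 20 wrist; python3 st.py 20
```

```text
t 28.1 p [0.4933 0.1457 0.0441] yaw 1.633 q6 -1.563 F [-0.55  0.25 -1.04] Ftool [0.29 1.04 0.53] M [ 0.025 -0.009 -0.057] w 0.0559
t 28.15 p [0.4933 0.1457 0.0441] yaw 1.633 q6 -1.563 F [ 0.06  0.38 -2.1 ] Ftool [ 0.37  2.1  -0.08] M [ 0.051 -0.03   0.012] w 0.0558
```

carry_out:
  moves:
    - [0.5,0,0.05,0,0,0,0]
    - [0.5,0,0.05,0,0,0,0]

```text
time: 28.35
position: [0.4933, 0.1457, 0.0436]
tool_rot: [-0.484, -0.515, 0.515, 0.484]
ft_force: [-0.2, 0.3, -1.3]
grip_width: 0.056
```

carry_out:
  moves:
    - [0.5,0,0.05,0,0,0,0]
    - [0.5,0,0.05,0,0,0,0]

```text
time: 28.55
position: [0.4933, 0.1457, 0.043]
tool_rot: [-0.484, -0.515, 0.515, 0.484]
ft_force: [0.8, 0.1, -1.2]
grip_width: 0.0558
```

carry_out:
  moves:
    - [0.5,0,0.05,0,0,0,0]
    - [0.5,0,0.05,0,0,0,0]

```text
time: 28.75
position: [0.4934, 0.1457, 0.0426]
tool_rot: [0.484, 0.515, -0.515, -0.484]
ft_force: [-0.0, -0.1, -0.7]
grip_width: 0.0563
```

```bash
python3 st.py 21 wrist scene; python3 st.py 21; python3 -c "
import cv2
s=cv2.imread('pics/scene_21.png');b=cv2.resize(s[150:270,280:420],None,fx=5,fy=5,interpolation=cv2.INTER_CUBIC)
cv2.imwrite('pics/s21z.png',cv2.convertScaleAbs(b,alpha=2))"
```

```text
t 28.75 p [0.4934 0.1457 0.0426] yaw 1.633 q6 -1.563 F [-0.05 -0.12 -0.71] Ftool [-0.12  0.71  0.06] M [0.026 0.05  0.009] w 0.0563
t 28.85 p [0.4934 0.1457 0.0427] yaw 1.633 q6 -1.563 F [-0.8   0.44  0.11] Ftool [ 0.49 -0.11  0.77] M [ 0.06   0.007 -0.014] w 0.0561
```

View pics/s21z.png

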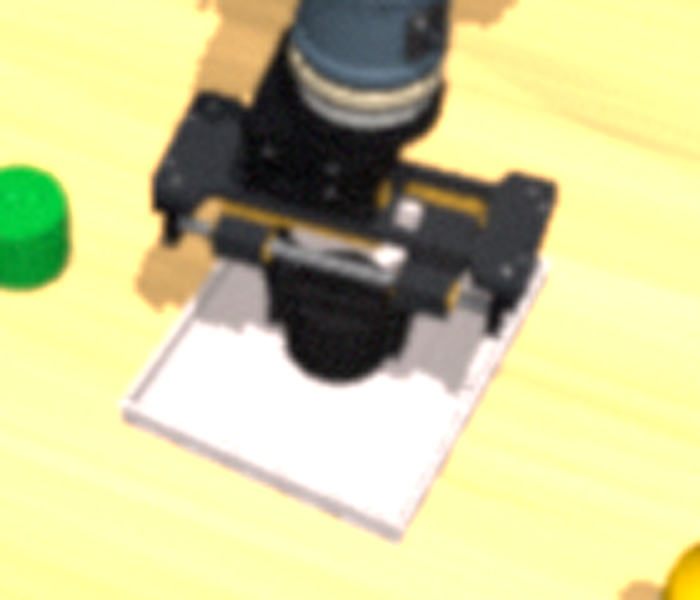

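The downward load is fading (Fz -0.7, then +0.1), so contact is starting. One more small step.

carry_out:
  moves:
    - [0.5,0,0.03,0,0,0,0]
    - [0.5,0,0.03,0,0,0,0]

```text
time: 29.05
position: [0.4934, 0.1457, 0.0426]
tool_rot: [0.484, 0.515, -0.515, -0.484]
ft_force: [-0.8, -0.1, 2.6]
grip_width: 0.0559
```

```bash
for i in 1 2 3; do python3 st.py 22 wrist; done
```

```text
t 29.05 p [0.4934 0.1457 0.0426] yaw 1.633 q6 -1.563 F [-0.84 -0.14  2.56] Ftool [-0.09 -2.56  0.84] M [-0.003  0.141  0.008] w 0.0559
t 29.1 p [0.4934 0.1457 0.0426] yaw 1.633 q6 -1.563 F [-1.08  0.2   3.45] Ftool [ 0.27 -3.45  1.07] M [0.043 0.122 0.01 ] w 0.0563
t 29.15 p [0.4934 0.1457 0.0426] yaw 1.633 q6 -1.563 F [-0.49  0.76  3.74] Ftool [ 0.79 -3.74  0.44] M [-0.035  0.08   0.04 ] w 0.056
```

Firm contact: Fz +3.5, about 5 N on the floor. Releasing, then rising straight up.

carry_out:
  moves:
    - [0.8,0,0,0,0,0,0]
    - [0.8,0,0,0,0,0,0]
    - [0.8,0,0,0,0,0,0]
    - [0.8,0,0,0,0,0,0]
    - [0.8,0,0,0,0,0,0]
    - [0.8,0,0,0,0,0,0]

```text
time: 29.8
position: [0.4933, 0.1457, 0.0422]
tool_rot: [-0.484, -0.515, 0.515, 0.484]
ft_force: [0.1, 0.4, -0.8]
grip_width: 0.0696
```

```bash
python3 st.py 23 wrist
```

```text
t 29.8 p [0.4933 0.1457 0.0422] yaw 1.633 q6 -1.563 F [ 0.12  0.38 -0.77] Ftool [ 0.37  0.77 -0.15] M [ 0.05  -0.02   0.067] w 0.0696
```

View pics/wrist_23.png

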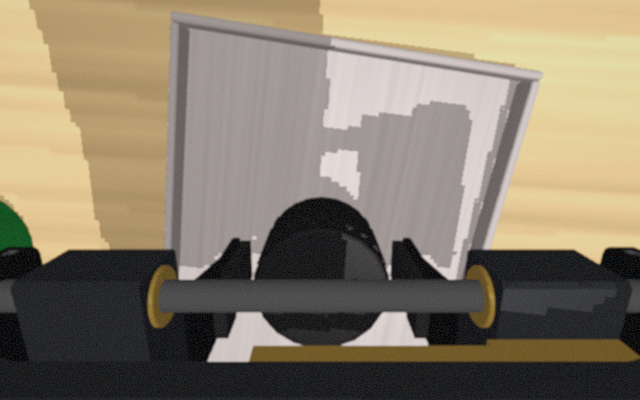

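The jaws (tips at columns about 240 and 403) are clear on both sides of the cap (255–388). Rising.

carry_out:
  moves:
    - [0.8,0,-0.5,0,0,0,0]
    - [0.8,0,-1.5,0,0,0,0]
    - [0.8,0,-3,0,0,0,0]
    - [0.8,0,-5,0,0,0,0]
    - [0.8,0,-8,0,0,0,0]
    - [0.8,0,-11,0,0,0,0]
    - [0.8,0,-14,0,0,0,0]
    - [0.8,0,-17,0,0,0,0]
    - [0.8,0,-19,0,0,0,0]
    - [0.8,0,-19,0,0,0,0]
    - [0.8,0,-19,0,0,0,0]

```text
time: 30.95
position: [0.493, 0.1457, 0.2328]
tool_rot: [0.484, 0.516, -0.515, -0.484]
ft_force: [-0.9, -0.8, 0.5]
grip_width: 0.0694
```

```bash
python3 st.py 24 wrist scene
```

```text
t 30.95 p [0.493  0.1457 0.2328] yaw 1.633 q6 -1.563 F [-0.94 -0.76  0.48] Ftool [-0.71 -0.48  0.98] M [ 0.038  0.009 -0.023] w 0.0694
```

View pics/wrist_24.png

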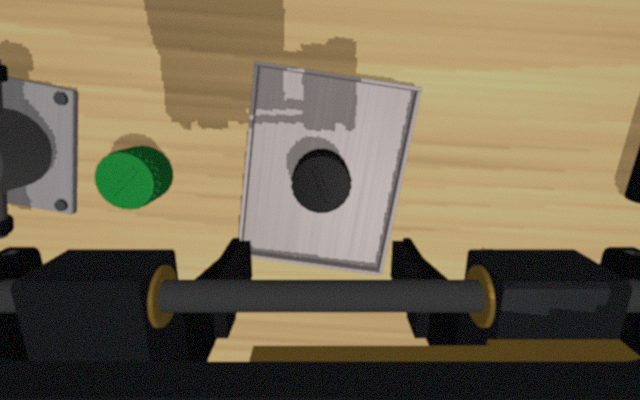

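View pics/scene_24.png

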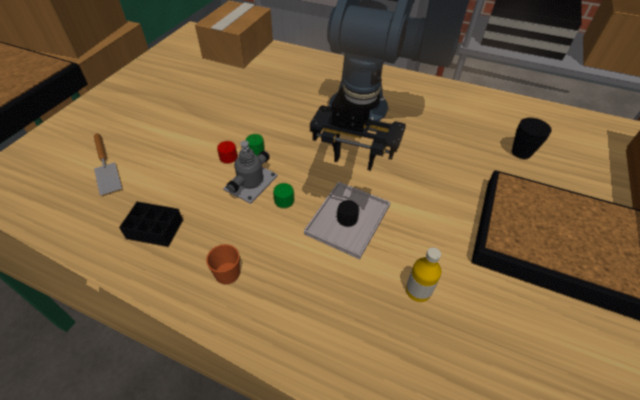

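The cap stands upright in the middle of the tray, with its disc and index mark up at wrist (321,180). The tray and bystanders are at their old pixels. Handing in.

```bash
python3 -c "
from rig import robot
print(robot.hand_in())"
```

```text
the job is handed in; nothing more can be done
None
```

I unscrewed the black cap, lifted it off the strainer and set it down right way up in the middle of the tray. I then let go, backed the arm off and handed the job in at about 31 s. No verdict was reported.

- **Unscrewing:** I turned the cap about 8.7 rad in two grips (6–8 N), climbing about 1.5 mm per rad. I went 0.6 rad past where it should come free and lifted a few millimetres to check it was loose. Wrist force readings between the steps stayed below about 2 N, against noise of about 1 N.
- **Lift:** The rim reached about 0.185 m, clear of the spring, with the cap held at its expected weight.
- **Set-down:** The cap touched the tray floor with about 5 N (measured force plus the cap's weight).
- **Last checks:** The final pictures show the cap upright and clear of the tray walls. The tray and bystanders were at their original pixels and the gripper was well clear.
- **Disagreement:** The floor contact came about 2 mm lower than I had worked out, so the cap sat slightly higher in the jaws than planned. It probably rose a little faster than I followed, and it did no visible harm.

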